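# Clamp a capacitor in its test jig with a two-legged U-clamp

### The job

Take the U-shaped clamp with the orange grip out of its rack, pass both of its legs down around the black capacitor lying in the blue test jig and through the two slots of the aluminium bracket under it at once, then press the clamp gently home, until it has pushed the capacitor fully down in its cradle, and let go. The bracket was screwed on by eye and its slots may be well off the middle of the jig, so feel for them and force nothing. Leave the other things on the mat alone.

Things in the scene. Friction and masses are not known exactly. Their poses are not given: they have to be found in the camera images.
- clamp: loose U-clamp, about 140 g. Origin: mid underside of its steel bridge; x along the bridge, z up, y across (the faces to grip). Bridge 62 x 14 x 10 mm (z 0 to 10 mm); on its middle an orange grip block 34 x 14 x 26 mm (z 10 to 36 mm). Two round legs 8 mm thick hang at x = -25 and +25 mm down to z = -56 mm. Same when turned half a turn. Starts hanging upright in the rack, bridge on the rack's top
- leg_a (a point): ball-round tip of the clamp's leg at its x = +25 mm (z = -56 mm); 42 mm are free between the legs
- leg_b (a point): ball-round tip of the clamp's leg at its x = -25 mm (z = -56 mm)
- rack: fixed grey plastic rack, 90 x 52 x 64 mm on a black foot 110 x 70 x 4 mm, with one groove along its x, 11 mm wide and 70 mm long and open at the top, in which the clamp's legs hang. Origin: centre of its underside, z up
- jig: fixed test jig, blue base plate 120 x 160 x 6 mm. Origin: centre of its underside; y along the capacitor, x across, z up. The black capacitor, 36 mm thick and 136 mm long, lies along y over x = 0 in two cream end cradles (y = -64 and +64 mm, 11 mm thick, 50 mm high). Fully home, the clamp's bridge underside is at z = 72 mm. Over 40 N between clamp and jig (bracket, capacitor) does damage
- plate_mid (a point): fixed point of the jig at its x = 0, y = 0, z = 34 mm: height of the top of the aluminium bracket plate, 86 (x) x 84 (y) x 6 mm, free room below. Two slots through it at x = -25 and +25 mm, 12 mm in x, 10 mm in y, both at one unmeasured y anywhere from -15 to +15 mm, screwed tight: see or feel it. Legs that miss stand on the plate, bridge underside then at z = 90 mm
- can (a joint): how far (m) the capacitor is pushed down in its cradle: starts at 0 to 0.0015 (at 0 its top is 78 mm above the jig's origin), fully down at 0.006 (top at 72 mm), a hard stop. A tight friction fit: needs about 8 to 10 N to push down and stays where it is left
- can_top (a point): topmost point of the capacitor, at the middle of its length
- small_cap: bystander: loose small blue capacitor standing upright, 22 mm in diameter, 36 mm high; origin at the centre of its foot
- heatsink: bystander: loose finned aluminium heat sink, 36 x 28 x 24 mm; origin at the centre of its underside
- screwdriver: bystander: loose screwdriver with a red handle, 170 mm long, lying on the mat along its x
Mind the look-alikes: they are no part of the job. There is more than one size of the clamp; the job needs the middle-sized.

How it is judged:
By the outcome, as a careful person would: the job done as asked, in the order asked, and still so for the second after the job is handed in, with the robot touching nothing.
It also fails if it takes over 72 s, if anything falls off the work surface, if the arm or the gripper's body presses on something with over 40 N, if the wrist force passes 120 N, or if a joint passes its speed limit or range.

### The arm

A 6-joint arm with a two-finger parallel gripper is mounted at the origin on the work surface. World frame = base frame: x ahead of the robot, y to its left, z up, the work surface at z = 0. Lengths are in m, angles in rad, forces in N, time in s.
With the tool pointing down it reaches from about 0.35 to 0.975 m from the base axis. Payload 7.1 kg.
Tool frame: the origin (TCP) lies at the very end of the fingers, on their centre line; the grasp point (between the pads) lies 19 mm behind it; z points along the fingers, y is the direction in which the jaws open and shut (so a half turn about z gives the same grasp; the last joint's range is limited). The gripper opens to 88 mm and grips with 3 to 60 N. Pads are 20 mm wide; open, the fingers measure 115 mm over their backs; the gripper's body (75 mm by 178 mm) begins 61 mm behind the grasp point.
Start: joints at [1.263, 0.423, 1.63, -0, 1.089, -0.019], TCP at [0.178, 0.599, 0.223] pointing down, gripper open.
Joint ranges: [-3, 3], [-0.9, 2.11], [0.09, 2.58], [-1.31, 4.45], [0.11, 2.69], [-2.54, 2.54]. Speed limits (rad/s): [2.39, 2.39, 3.01, 3.14, 3.14, 3.14].

### API

Orientations are given as a unit quaternion [w, x, y, z].
In Python, from cell import read_state, grab_frame, finish_job gives the robot as it stands.
- The arm moves only by the shell command python3 -m jog 'ROWS' [OPENING] [FORCE]. ROWS is JSON, a list of rows, each a list of 6 numbers: the shift along the world's x, y, z in mm, then the turn, a rotation vector about the world's x, y, z in rad. A call has 1 to 5 rows; each row is the pose to reach, as a shift and turn from the pose commanded when the call began; what a row does not reach only later rows make up. A row lasts 1/12 s, in which the tool goes at most 41.7 mm and 7.16 degrees, less where a joint would pass 70% of its speed; a pose out of reach is approached as far as the arm can. A call with a gripper value outside its range is refused whole. OPENING is the opening, from 0 (shut) to 1 (fully open), set as the call begins (- or left out, the last holds). The fingers move at their own pace and stop on an object; FORCE is the grip in N (left out, the last holds). Time passes only in rows, so rows that repeat a pose let the fingers close. It gives the time, the measured TCP pose, the force and the opening at its end, in the units of the state.
- read_state(): the state, without advancing time (a new reading comes with each control period).
- grab_frame(name): name is "side" or "top"; returns a dict with "color" (400x640x3 uint8, red, green, blue), "depth" (400x640 float32, m along the optical axis (not along the pixel's ray), 0 where there is no reading), "K" (3x3 intrinsics, pixels), "world_to_cam" (4x4, takes a point from world to camera coordinates). Camera axes: x right, y down, z forward; pixel columns grow to the right and rows downward; lengths in m; the calibration is good to about 2 mm. A picture is of the moment at which its call begins.
- finish_job(): hands the job in, once; it reports no verdict.
The state is a dict: "time_s": time; "joints": joint angles; "qd": joint speeds; "effort": joint torques, N m; "tool_pos": TCP position; "tool_rot": TCP orientation; "wrist_force": force on the tool from outside, world axes, zero at the start; "ft_torque": the same for the moment, N m; "width": finger opening in m.
Only numpy, scipy, OpenCV 4.12 (cv2) and the standard library are available. Lean on these libraries where they do the work, as an engineer would, in place of code of your own. Each camera call takes 0.05 s, during which the arm holds its last target.

## Working session

There is one attempt and no reset: what is moved stays moved. The work goes in short steps, Python scripts to look and compute and a shell command to move; the robot and the scene stay as the last step left them, time stands still between calls to the robot, and variables do not carry over. Pictures are saved under pics/ and viewed, and the job is handed in when it is done.

```bash
ls; mkdir -p pics; python3 - <<'E'
from cell import *
import cv2
s=read_state(); print({k:s[k] for k in s})
for n in("side","top"):
    f=grab_frame(n); cv2.imwrite(f"pics/{n}0.png",f["color"][:,:,::-1]); print(n,f["K"],f["world_to_cam"])
E
```

```text
pics
{'time_s': 0.0, 'joints': array([ 1.26300775e+00,  4.23837795e-01,  1.63067992e+00, -5.26141429e-06,
        1.08854793e+00, -1.90293819e-02]), 'qd': array([-0.00071705,  0.001653  , -0.00120617, -0.00148271, -0.00042641,
       -0.00162294]), 'effort': array([ 3.45906366e-03, -5.44642246e+01, -2.73660707e+01,  6.45118416e-02,
        2.28686171e-02, -1.17916543e-04]), 'tool_pos': array([0.17780845, 0.5986134 , 0.22190754]), 'tool_rot': array([-1.17516201e-04,  1.43877260e-01,  9.89595267e-01, -7.27062444e-04]), 'wrist_force': array([-0.46031883,  0.74457091,  0.90035988]), 'ft_torque': array([ 0.01374958,  0.02353428, -0.03389415]), 'width': 0.08794843060483042}
side [[512.67270787   0.         312.5781715 ]
 [  0.         512.67270787 193.06163461]
 [  0.           0.           1.        ]] [[ 0.95037981 -0.31096015  0.00905506 -0.56817156]
 [-0.20210499 -0.6392932  -0.74192842  0.15270397]
 [ 0.23649901  0.70328372 -0.67041795  0.78979879]
 [ 0.          0.          0.          1.        ]]
top [[400.65177389   0.         319.50992636]
 [  0.         400.65177389 193.15204242]
 [  0.           0.           1.        ]] [[ 0.00725429 -0.99939546 -0.03400144 -0.0175291 ]
 [-0.99598833 -0.0041885  -0.08938513  0.55664603]
 [ 0.08918868  0.03451346 -0.9954166   0.76988191]
 [ 0.          0.          0.          1.        ]]
```

View pics/side0.png

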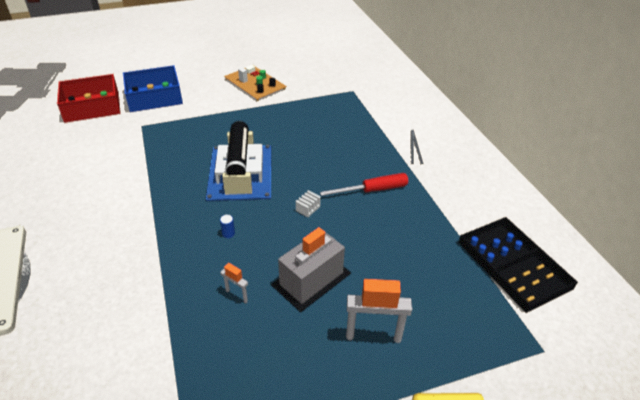

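View pics/top0.png

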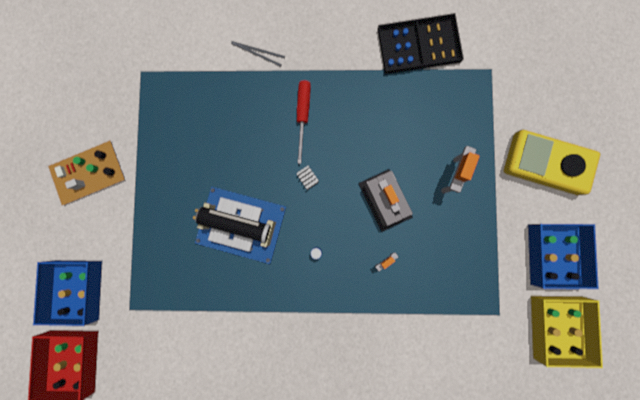

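The side view shows three clamps: small at (234,280), the one in the grey rack at (314,243), and large at (380,300). The rack clamp is the middle-sized one, so that is the one I want. In the top view the rack is at (387,198), the jig at (240,225) and the bracket is white. Next I'll enlarge both.

```bash
cat > h.py <<'E'
from cell import *
import cv2, numpy as np
def save(name,img): cv2.imwrite(f"pics/{name}.png",img[:,:,::-1])
def crop(f,u0,u1,v0,v1,k): return cv2.resize(f["color"][v0:v1,u0:u1],None,fx=k,fy=k,interpolation=cv2.INTER_CUBIC)
def atz(f,u,v,z):
    "world point on pixel ray at height z"
    W=np.linalg.inv(f["world_to_cam"]); d=W[:3,:3]@np.linalg.inv(f["K"])@[u,v,1]; o=W[:3,3]
    return o+d*(z-o[2])/d[2]
def dep(f,u,v):
    W=np.linalg.inv(f["world_to_cam"]); c=np.linalg.inv(f["K"])@[u,v,1]*f["depth"][int(round(v)),int(round(u))]
    return W[:3,:3]@c+W[:3,3]
def proj(f,p):
    c=f["world_to_cam"]@[*p,1]; q=f["K"]@c[:3]; return q[:2]/q[2]
E
python3 - <<'E'
from h import *
f=grab_frame("top"); save("t_jig",crop(f,185,295,180,270,7)); save("t_rack",crop(f,350,425,160,235,8))
np.savez("top0.npz",**f)
g=grab_frame("side"); save("s_jig",crop(g,200,280,115,205,6)); save("s_rack",crop(g,265,355,220,310,6))
np.savez("side0.npz",**g)
E
```

```text
(no output)
```

View pics/t_jig.png

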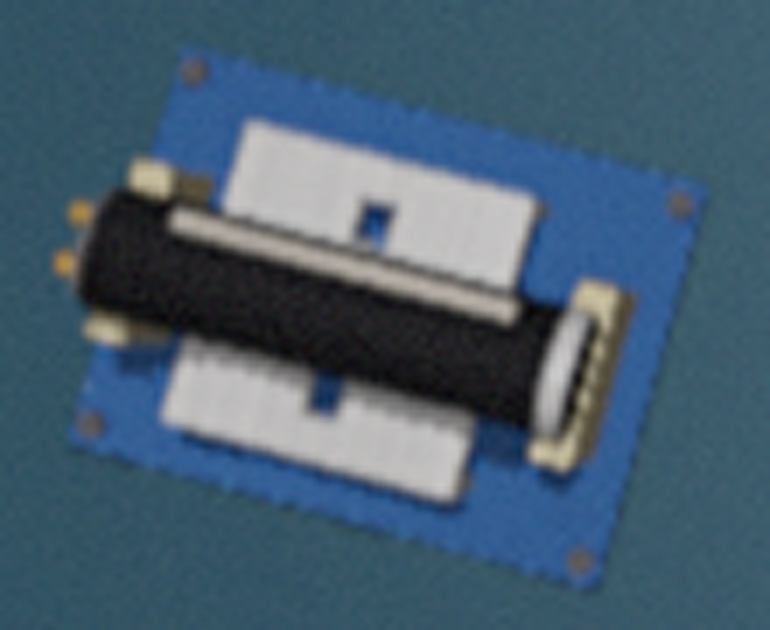

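View pics/t_rack.png

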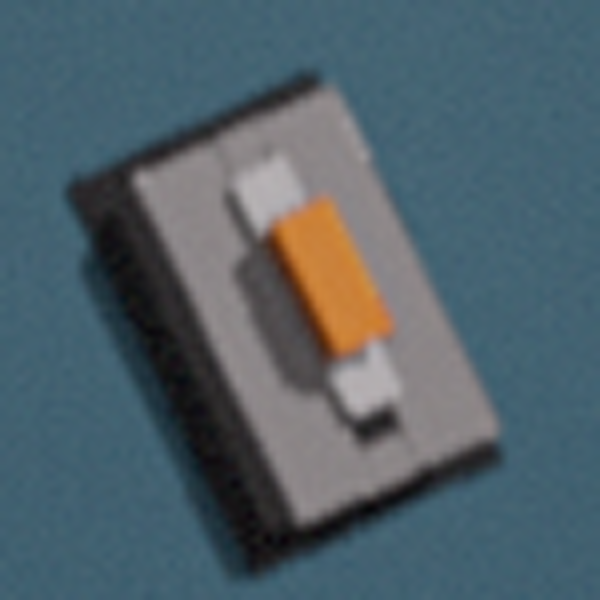

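View pics/s_jig.png

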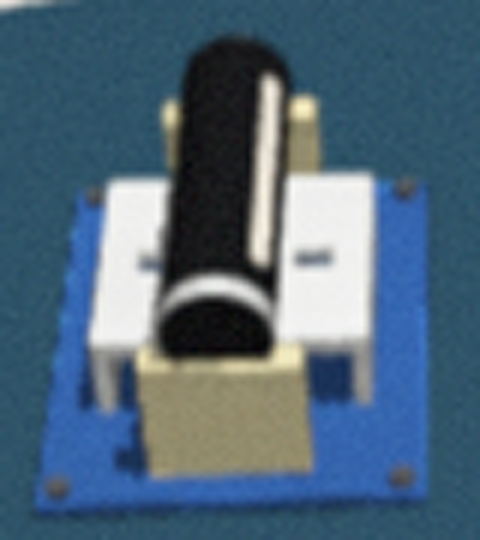

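View pics/s_rack.png

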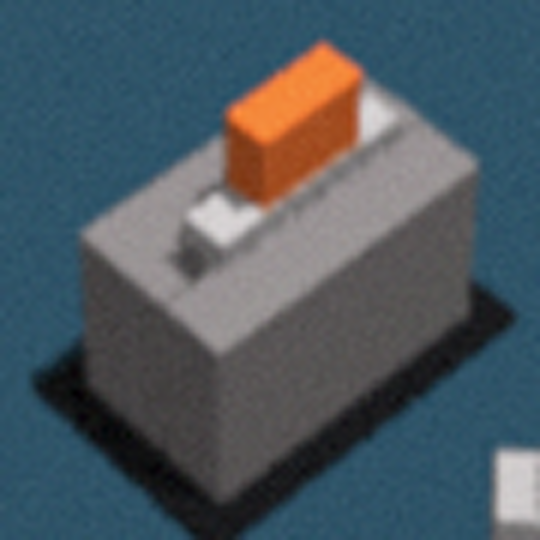

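In the jig crop of the top view, the slots show at (377,222) and (325,392). The plate is at (540,200)/(245,120)/(165,425)/(460,503), with the white can end at lower right. In the rack crop, the orange block top is about (270,232)-(330,198)-(392,332)-(335,357). Now I'll convert these to positions.

```bash
python3 - <<'E'
from h import *
f=dict(np.load("top0.npz")); g=dict(np.load("side0.npz"))
J=lambda u,v,z: atz(f,185+u/7-.43,180+v/7-.43,z)
R=lambda u,v,z: atz(f,350+u/8-.44,160+v/8-.44,z)
def show(n,p): print(n,np.round(np.array(p)*1000,1))
c=[J(*p,.006) for p in [(185,48),(708,185),(600,592),(75,440)]]
show("base",c); show("ctr",np.mean(c,0)); 
for a,b in((0,1),(3,2),(0,3),(1,2)): d=c[b]-c[a]; print(np.linalg.norm(d)*1e3,np.degrees(np.arctan2(d[1],d[0])))
p=[J(*q,.034) for q in [(245,120),(540,200),(460,503),(165,425)]]
show("plate",p); show("pctr",np.mean(p,0))
for a,b in((0,1),(3,2),(0,3),(1,2)): d=p[b]-p[a]; print(np.linalg.norm(d)*1e3,np.degrees(np.arctan2(d[1],d[0])))
s=[J(377,222,.034),J(325,392,.034)]; show("slots",s); show("smid",np.mean(s,0)); d=s[1]-s[0]; print(np.linalg.norm(d),np.degrees(np.arctan2(d[1],d[0])))
S=lambda u,v,z: atz(g,200+u/6-.42,115+v/6-.42,z)
s=[S(150,262,.034),S(313,257,.034)]; show("slots side",s);show("smid side",np.mean(s,0))
show("side base",[S(*q,.006) for q in[(80,185),(428,183),(428,500),(35,505)]])
c=[S(*q,.006) for q in[(80,185),(428,183),(428,500),(35,505)]];show("ctr",np.mean(c,0))
p=[S(*q,.034) for q in [(108,180),(373,175),(372,343),(92,345)]];show("plate side",p);show("c",np.mean(p,0))
print("RACK")
for u,v in((387,205),(389,195),(388,190),(372,185)): show((u,v),dep(f,u,v))
for z in(.100,.104):
  o=[R(*q,z) for q in[(270,232),(330,198),(392,332),(335,357)]]; show("blk",o); show("c",np.mean(o,0))
  for a,b in((0,3),(1,2),(0,1),(3,2)): d=o[b]-o[a]; print(np.linalg.norm(d)*1e3,np.degrees(np.arctan2(d[1],d[0])))
Q=lambda u,v,z: atz(g,265+u/6-.42,220+v/6-.42,z)
o=[Q(*q,.1) for q in[(323,42),(362,73),(265,140),(227,112)]];show("blk side z.1",o);show("c",np.mean(o,0))
for u,v in((314,235),(318,233)): show((u,v),dep(g,u,v))
for z in(.064,.068):
  t=[R(*q,z) for q in[(332,88),(500,425),(300,528),(135,175)]];show("racktop",t);show("c",np.mean(t,0))
  for a,b in((0,1),(3,2),(0,3),(1,2)): d=t[b]-t[a]; print(np.linalg.norm(d)*1e3,np.degrees(np.arctan2(d[1],d[0])))
for u,v in ((365,195),(405,215),(240,222),(232,218)): show((u,v),dep(f,u,v))
E
```

```text
base [[571.3 209.2   6. ]
 [531.9  54.8   6. ]
 [415.   84.1   6. ]
 [457.  237.8   6. ]]
ctr [493.8 146.5   6. ]
159.37226174922347 -104.30773876769497
159.30471675888484 -105.27798712129218
117.86629787386101 165.96966771998234
120.56341467826478 165.9205071226295
plate [[548.  182.8  34. ]
 [525.9  98.6  34. ]
 [441.5 119.3  34. ]
 [462.4 202.8  34. ]]
pctr [494.4 150.9  34. ]
87.00007961103819 -104.73163685718183
86.08038883889712 -104.02154077866528
87.96705787559712 166.8391206263934
86.87988394594541 166.247744938109
slots [[519.5 144.5  34. ]
 [471.9 157.9  34. ]]
smid [495.7 151.2  34. ]
0.049431239825752316 164.23926907237572
slots side [[470.1 155.7  34. ]
 [520.5 142.6  34. ]]
smid side [495.3 149.1  34. ]
side base [[459.1 241.5   6. ]
 [574.1 206.6   6. ]
 [533.   49.4   6. ]
 [417.6  83.5   6. ]]
ctr [496.  145.2   6. ]
plate side [[465.1 203.2  34. ]
 [549.5 179.7  34. ]
 [528.2  94.8  34. ]
 [445.  120.   34. ]]
c [497.  149.4  34. ]
RACK
(387, 205) [ 531.5 -142.    64.3]
(389, 195) [ 547.3 -141.1   98.6]
(388, 190) [ 555.9 -138.9  102.4]
(372, 185) [ 569.  -114.3   
[... 751 characters left out ...]
146.6  101.6]
racktop [[ 596.5 -150.2   64. ]
 [ 517.4 -188.3   64. ]
 [ 493.2 -141.9   64. ]
 [ 575.7 -103.9   64. ]]
c [ 545.7 -146.1   64. ]
87.7896448597414 -154.2106318308613
90.82270786434243 -155.2863224667679
50.704388561081416 114.16383939703562
52.41280213250722 117.51543374785237
racktop [[ 595.9 -149.6   68. ]
 [ 517.3 -187.6   68. ]
 [ 493.2 -141.3   68. ]
 [ 575.2 -103.6   68. ]]
c [ 545.4 -145.5   68. ]
87.32237611566714 -154.21063183086133
90.33929535361858 -155.2863224667679
50.434509624905736 114.16383939703574
52.13383000242287 117.5154337478524
(365, 195) [ 555.1 -105.8    5.1]
(405, 215) [ 513.  -175.2   64.5]
(240, 222) [497.8 131.6  73.7]
(232, 218) [505.2 147.2  72.3]
```

Rack top measures z≈64 mm, which fits, and so does the block top at 100. The clamp is at about (549,-145.5) with its x axis at 25°. The jig yaw is about -14.5° and the slot midpoint about (495.5,150). I'll travel to above the clamp first.

```bash
python3 -m jog '[[18,-36,0,0,0,0.036],[36,-72,0,0,0,0.073],[54,-108,0,0,0,0.109],[72,-144,0,0,0,0.146],[90,-180,0,0,0,0.182]]' 1 20
python3 -m jog '[[18,-36,0,0,0,0.036],[36,-72,0,0,0,0.073],[54,-108,0,0,0,0.109],[72,-144,0,0,0,0.146],[90,-180,0,0,0,0.182]]'
python3 -m jog '[[18,-36,0,0,0,0.036],[36,-72,0,0,0,0.073],[54,-108,0,0,0,0.109],[72,-144,0,0,0,0.146],[90,-180,0,0,0,0.182]]'
python3 -m jog '[[18,-36,0,0,0,0.036],[36,-72,0,0,0,0.073],[54,-108,0,0,0,0.109],[72,-144,0,0,0,0.146],[90,-180,0,0,0,0.182]]'
cat >> h.py <<'E'
from scipy.spatial.transform import Rotation as Ro
def st():
    s=read_state(); w,x,y,z=s["tool_rot"]; M=Ro.from_quat([x,y,z,w]).as_matrix()
    print("t",round(s["time_s"],2),"pos",np.round(s["tool_pos"]*1e3,1),"yawY",round(np.degrees(np.arctan2(M[1,1],M[0,1])),2),"tilt",np.round(M[:,2],4),"F",np.round(s["wrist_force"],1),"T",np.round(s["ft_torque"],2),"w",round(s["width"]*1e3,1),"j",np.round(s["joints"],2))
E
python3 -c "
from h import *
st()"
```

```text
time_s: 0.62
tool_pos: [0.2682, 0.4174, 0.2225]
tool_rot: [-0.0, 0.052, 0.999, -0.0]
wrist_force: [1.0, 0.2, 0.7]
width: 0.0878
time_s: 1.03
tool_pos: [0.3583, 0.2373, 0.2228]
tool_rot: [0.0, -0.039, 0.999, 0.0]
wrist_force: [1.2, -0.3, -0.4]
width: 0.0881
time_s: 1.45
tool_pos: [0.4484, 0.0571, 0.2228]
tool_rot: [0.0, -0.129, 0.992, 0.0]
wrist_force: [1.0, -0.1, 0.1]
width: 0.0876
time_s: 1.87
tool_pos: [0.5384, -0.123, 0.2226]
tool_rot: [-0.0, -0.219, 0.976, 0.0]
wrist_force: [1.2, 1.3, 0.5]
width: 0.0879
t 1.87 pos [ 538.4 -123.   222.6] yawY 115.24 tilt [-0.e+00  1.e-04 -1.e+00] F [1.2 1.3 0.5] T [ 0.07 -0.04 -0.01] w 87.9 j [-0.25  0.32  1.79  0.    1.03 -2.26]
```

```bash
python3 -m jog '[[5,-11,-30,0,0,0],[11,-22.5,-60,0,0,0],[11,-22.5,-90,0,0,0],[11,-22.5,-112,0,0,0],[11,-22.5,-112,0,0,0]]'
python3 - <<'E'
from h import *
st()
f=grab_frame("top"); save("t1",crop(f,340,440,150,230,7))
g=grab_frame("side"); save("s1",crop(g,260,360,210,310,6))
E
```

```text
time_s: 2.28
tool_pos: [0.5457, -0.1429, 0.1062]
tool_rot: [-0.004, -0.217, 0.976, 0.002]
wrist_force: [-0.8, 0.3, -0.2]
width: 0.0881
t 2.28 pos [ 545.7 -142.9  106.2] yawY 115.12 tilt [-0.0079  0.0023 -1.    ] F [-0.8  0.3 -0.2] T [ 0.05  0.04 -0.02] w 88.1 j [-0.28  0.5   1.83  0.    0.82 -2.29]
```

View pics/s1.png

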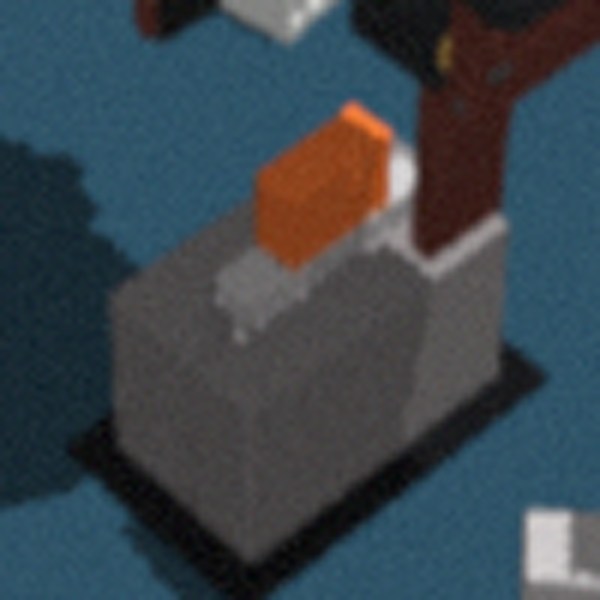

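One open finger shows on the right (460,240) of the block, and its tip is clear of the rack. I'll descend and close.

```bash
python3 -c "
from h import *
st()"
python3 -m jog '[[0,0,-15,0,0,0],[0,0,-30,0,0,0],[0,0,-39,0,0,0],[0,0,-39,0,0,0],[0,0,-39,0,0,0]]'
python3 -c "
from h import *
st()"
```

```text
t 2.38 pos [ 548.6 -143.3  110.4] yawY 115.16 tilt [-1.7e-03  5.0e-04 -1.0e+00] F [ 0.  -0.6 -0.7] T [ 0.05  0.03 -0.02] w 87.5 j [-0.28  0.49  1.83  0.    0.82 -2.29]
time_s: 2.8
tool_pos: [0.5495, -0.1434, 0.0727]
tool_rot: [0.0, -0.218, 0.976, -0.0]
wrist_force: [0.7, 0.2, 0.1]
width: 0.0876
t 2.8 pos [ 549.5 -143.4   72.7] yawY 115.19 tilt [ 1.e-03 -3.e-04 -1.e+00] F [0.7 0.2 0.1] T [0.06 0.03 0.03] w 87.6 j [-0.28  0.55  1.84 -0.    0.74 -2.29]
```

```bash

python3 -m jog '[[0,-2,-1,0,0,0],[0,-2,-1,0,0,0],[0,-2,-1,0,0,0],[0,-2,-1,0,0,0],[0,-2,-1,0,0,0]]' 0 25
python3 -m jog '[[0,0,0,0,0,0],[0,0,0,0,0,0],[0,0,0,0,0,0],[0,0,0,0,0,0],[0,0,0,0,0,0]]'
python3 -c "
from h import *
st()"
```

```text
time_s: 3.22
tool_pos: [0.5491, -0.1455, 0.071]
tool_rot: [0.0, -0.218, 0.976, -0.0]
wrist_force: [-0.2, -0.1, 0.2]
width: 0.0576
time_s: 3.63
tool_pos: [0.5489, -0.1454, 0.0706]
tool_rot: [-0.0, -0.218, 0.976, 0.0]
wrist_force: [-0.8, 0.5, 0.0]
width: 0.0247
t 3.63 pos [ 548.9 -145.4   70.6] yawY 115.17 tilt [-1.e-04  0.e+00 -1.e+00] F [-0.8  0.5  0. ] T [ 0.04  0.01 -0.05] w 24.7 j [-0.28  0.56  1.84 -0.    0.74 -2.29]
```

```bash

python3 -m jog '[[0,0,0,0,0,0],[0,0,0,0,0,0],[0,0,0,0,0,0],[0,0,0,0,0,0]]' 0 25
python3 -c "
from h import *
st()"
```

```text
time_s: 3.97
tool_pos: [0.549, -0.1454, 0.0707]
tool_rot: [0.0, -0.218, 0.976, -0.0]
wrist_force: [0.2, -0.1, -1.0]
width: 0.0137
t 3.97 pos [ 549.  -145.4   70.7] yawY 115.16 tilt [ 1.e-04 -1.e-04 -1.e+00] F [ 0.2 -0.1 -1. ] T [ 0.02 -0.04 -0.02] w 13.7 j [-0.28  0.56  1.84 -0.    0.74 -2.29]
```

Width is 13.7 mm, so the block is gripped. Lifting.

```bash

python3 -m jog '[[0,0,8,0,0,0],[0,0,25,0,0,0],[0,0,50,0,0,0],[0,0,80,0,0,0],[0,0,105,0,0,0]]' 0 35
python3 -m jog '[[0,0,0,0,0,0],[0,0,0,0,0,0]]'
python3 - <<'E'
from h import *
st()
f=grab_frame("top"); save("t2",crop(f,340,440,150,230,7))
g=grab_frame("side"); save("s2",crop(g,250,370,170,310,4))
E
```

```text
time_s: 4.38
tool_pos: [0.5488, -0.1453, 0.1775]
tool_rot: [0.0, -0.218, 0.976, 0.0]
wrist_force: [0.9, -0.5, -1.5]
width: 0.0138
time_s: 4.55
tool_pos: [0.5498, -0.1456, 0.1774]
tool_rot: [0.001, -0.218, 0.976, -0.001]
wrist_force: [-1.0, -0.4, -2.3]
width: 0.0139
t 4.55 pos [ 549.8 -145.6  177.4] yawY 115.17 tilt [ 3.2e-03 -9.0e-04 -1.0e+00] F [-1.  -0.4 -2.3] T [ 0.01 -0.01 -0.01] w 13.9 j [-0.28  0.4   1.79  0.    0.95 -2.29]
```

View pics/s2.png

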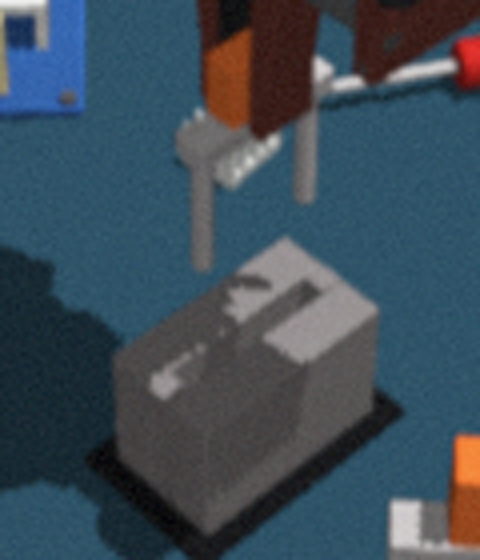

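The clamp hangs upright in the gripper with both legs clear of the rack, tips at crop (202,266) and (305,200). I'll measure how far the clamp sits off the TCP.

```bash
python3 - <<'E'
from h import *
g=dict(np.load("side0.npz"))
S=lambda u,v,z: atz(g,250+u/4-.375,170+v/4-.375,z)
a,b=S(202,262,.1175),S(305,196,.1175)
print(a*1e3,b*1e3,(a+b)/2*1e3,np.linalg.norm(a-b)*1e3,np.degrees(np.arctan2(*(b-a)[1::-1])))
E
```

```text
[ 526.78142779 -157.09864829  117.5       ] [ 572.37599482 -136.95365853  117.5       ] [ 549.5787113  -147.02615341  117.5       ] 49.846616279820175 23.83721901212649
```

```bash

python3 -m jog '[[-5,30,0,0,0,-0.07],[-11,60,0,0,0,-0.14],[-16,90,0,0,0,-0.21],[-22,120,0,0,0,-0.28],[-27,148,0,0,0,-0.35]]'
python3 -m jog '[[-5,30,0,0,0,-0.07],[-11,60,0,0,0,-0.14],[-16,90,0,0,0,-0.21],[-22,120,0,0,0,-0.28],[-27,148,0,0,0,-0.346]]'
python3 -m jog '[[0,0,0,0,0,0],[0,0,0,0,0,0],[0,0,0,0,0,0]]'
python3 - <<'E'
from h import *
st()
f=grab_frame("top"); save("t3",crop(f,185,295,180,270,7))
g=grab_frame("side"); save("s3",crop(g,180,290,70,210,4)); np.savez("side3.npz",**g)
E
```

```text
time_s: 5.07
tool_pos: [0.5201, 0.004, 0.1739]
tool_rot: [-0.002, -0.043, 0.999, 0.0]
wrist_force: [-0.3, 0.0, -0.5]
width: 0.0139
time_s: 5.48
tool_pos: [0.4932, 0.1518, 0.174]
tool_rot: [-0.002, 0.13, 0.992, -0.001]
wrist_force: [-0.5, -0.3, -1.6]
width: 0.0136
time_s: 5.73
tool_pos: [0.4942, 0.1501, 0.1746]
tool_rot: [-0.001, 0.127, 0.992, -0.001]
wrist_force: [0.5, -1.2, -1.0]
width: 0.0141
t 5.73 pos [494.2 150.1 174.6] yawY 75.39 tilt [-2.2e-03 -9.0e-04 -1.0e+00] F [ 0.5 -1.2 -1. ] T [ 0.03 -0.    0.03] w 14.1 j [ 0.27  0.33  1.9  -0.    0.91 -1.04]
```

View pics/s3.png

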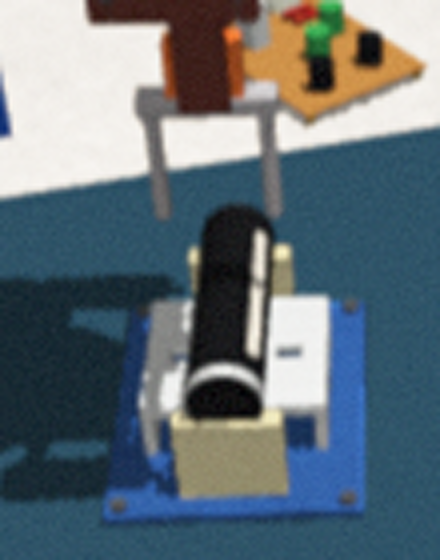

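View pics/t3.png

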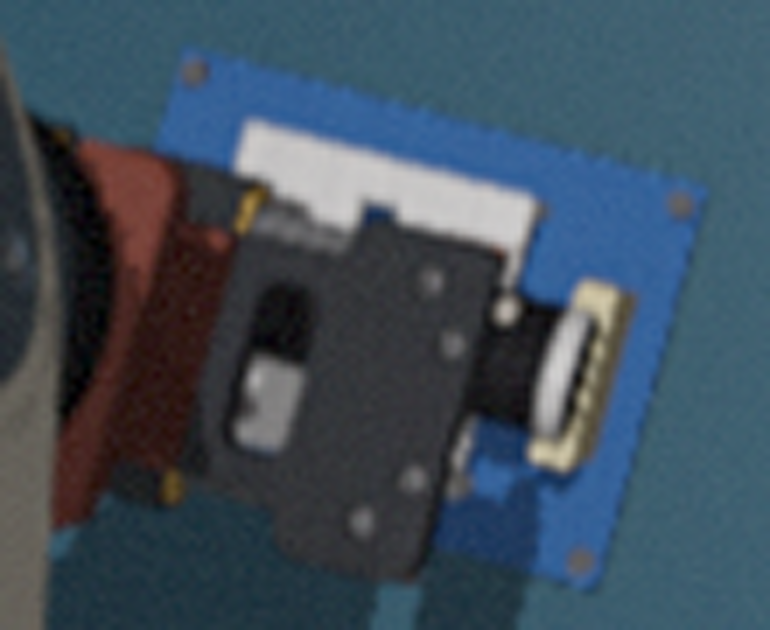

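In the side crop, the tips are at about (163,213) and (271,213), and the slots at (290,351) and (178,356). I'll compare them within the same camera so the calibration bias cancels.

```bash
python3 - <<'E'
from h import *
g=dict(np.load("side3.npz"))
save("s3b",crop(g,210,255,110,165,12))
S=lambda u,v,z: atz(g,180+u/4-.375,70+v/4-.375,z)
for n,P in(("tip",[S(163,211,.114),S(271,211,.114)]),("slot",[S(178,355,.034),S(290,351,.034)])):
  a,b=P; print(n,np.round(a*1e3,1),np.round(b*1e3,1),np.round((a+b)/2*1e3,1),np.linalg.norm(a-b)*1e3)
E
```

```text
tip [471.6 159.6 114. ] [518.6 144.9 114. ] [495.1 152.2 114. ] 49.26114446474128
slot [469.2 155.6  34. ] [521.2 142.5  34. ] [495.2 149.   34. ] 53.693699649697415
```

View pics/s3b.png

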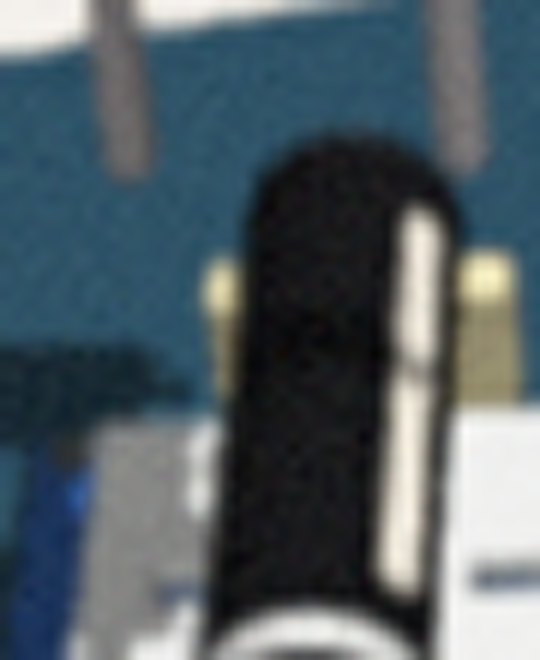

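```bash
python3 - <<'E'
from h import *
g=dict(np.load("side3.npz")); f=dict(np.load("top0.npz"))
a,b=[atz(g,u,v,.1155) for u,v in((220.6,122.6),(248.5,121.9))]
print(a*1e3,b*1e3,(a+b)/2*1e3,np.linalg.norm(a-b),np.degrees(np.arctan2(*(b-a)[1::-1])))
# slot edges via fine crops
save("slotside",crop(dict(np.load("side0.npz")),215,265,140,175,14)); save("slottop",crop(f,222,248,203,245,14))
E
```

```text
[471.63312119 156.5131229  115.5       ] [520.557133   143.57822501 115.5       ] [496.09512709 150.04567395 115.5       ] 0.050605044363803864 -14.809431948123045
```

View pics/slotside.png

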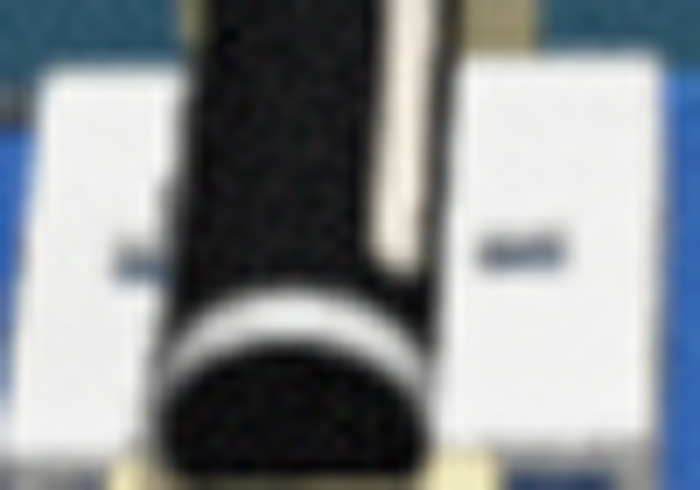

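View pics/slottop.png

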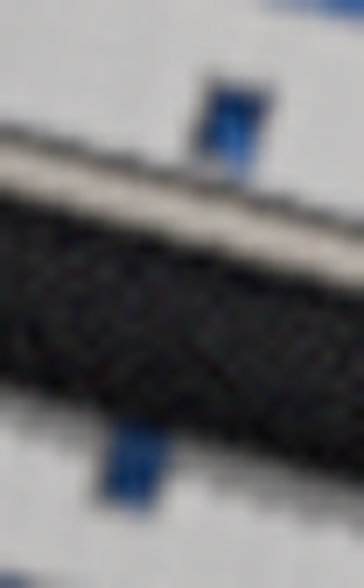

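```bash
python3 - <<'E'
from h import *
g=dict(np.load("side0.npz")); f=dict(np.load("top0.npz"))
S=lambda u,v:np.round(1e3*atz(g,215+u/14-.46,140+v/14-.46,.034),1)
T=lambda u,v:np.round(1e3*atz(f,222+u/14-.46,203+v/14-.46,.034),1)
print("side right slot corners",S(485,230),S(568,230),S(565,270),S(476,272), "left slot L edge",S(113,262))
print("plate",S(45,68),S(662,58))
print("top upper",T(210,85),T(270,92),T(245,178),T(195,155),"lower",T(98,500),T(150,512))
print("top can edges",T(0,190),T(0,380),T(364,290),T(364,480))
st()
E
```

```text
side right slot corners [516.8 148.5  34. ] [527.8 145.   34. ] [525.3 136.5  34. ] [513.5 139.7  34. ] left slot L edge [466.5 156.8  34. ]
plate [465.6 203.7  34. ] [549.7 179.8  34. ]
top upper [524.7 148.4  34. ] [523.8 139.9  34. ] [511.7 143.1  34. ] [514.8 150.3  34. ] lower [466.6 162.6  34. ] [465.  155.3  34. ]
top can edges [509.8 177.7  34. ] [483.2 176.9  34. ] [496.1 125.9  34. ] [469.7 125.3  34. ]
t 5.83 pos [494.8 149.5 175.1] yawY 75.26 tilt [-1.2e-03 -6.0e-04 -1.0e+00] F [-0.5  0.4 -1.2] T [-0.03  0.02  0.01] w 13.3 j [ 0.27  0.33  1.9  -0.    0.91 -1.04]
```

```bash

python3 -m jog '[[0.5,0,-10,0,0,0],[0.5,0,-20,0,0,0],[0.5,0,-30,0,0,0],[0.5,0,-40,0,0,0],[0.5,0,-44,0,0,0]]'
python3 -m jog '[[0,0,-8,0,0,0],[0,0,-16,0,0,0],[0,0,-23,0,0,0],[0,0,-23,0,0,0],[0,0,-23,0,0,0]]'
python3 - <<'E'
from h import *
st()
g=grab_frame("side"); save("s4",crop(g,205,275,100,180,7)); np.savez("side4.npz",**g)
E
```

```text
time_s: 6.25
tool_pos: [0.4944, 0.15, 0.1295]
tool_rot: [-0.001, 0.128, 0.992, -0.001]
wrist_force: [-0.2, 0.5, -1.9]
width: 0.0141
time_s: 6.67
tool_pos: [0.4952, 0.1506, 0.1082]
tool_rot: [-0.0, 0.128, 0.992, -0.0]
wrist_force: [0.3, 0.3, -1.0]
width: 0.0137
t 6.67 pos [495.2 150.6 108.2] yawY 75.29 tilt [-9.e-04 -3.e-04 -1.e+00] F [ 0.3  0.3 -1. ] T [ 0.02  0.02 -0.01] w 13.7 j [ 0.27  0.44  1.94 -0.    0.76 -1.04]
```

View pics/s4.png

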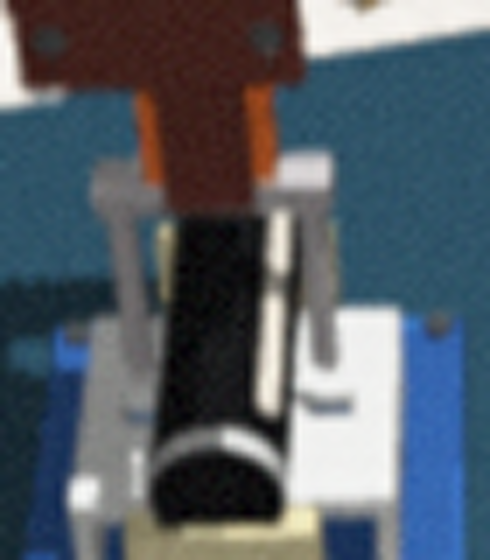

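Both legs straddle the can. The right tip is at (325,366), and the slot is directly below it at (330,403), which is the distance expected for 11.5 mm. I'll lower it slowly and feel for contact.

```bash

python3 -m jog '[[0,0,-3,0,0,0],[0,0,-6,0,0,0],[0,0,-8,0,0,0],[0,0,-10,0,0,0],[0,0,-11,0,0,0]]'
python3 -m jog '[[0,0,-1,0,0,0],[0,0,-2,0,0,0],[0,0,-2,0,0,0]]'
python3 - <<'E'
from h import *
st()
E
```

```text
time_s: 7.13
tool_pos: [0.4954, 0.1506, 0.0974]
tool_rot: [-0.0, 0.128, 0.992, -0.0]
wrist_force: [-0.3, 0.1, -0.7]
width: 0.0139
time_s: 7.38
tool_pos: [0.4954, 0.1506, 0.0955]
tool_rot: [-0.0, 0.128, 0.992, -0.0]
wrist_force: [0.1, -0.5, -0.9]
width: 0.0138
t 7.38 pos [495.4 150.6  95.5] yawY 75.29 tilt [-3.e-04 -1.e-04 -1.e+00] F [ 0.1 -0.5 -0.9] T [-0.01 -0.02 -0.  ] w 13.8 j [ 0.27  0.46  1.95 -0.    0.74 -1.04]
```

No contact yet at 95.5 mm, and missing legs would have stood on the plate at 96.7. I'll continue in small steps.

```bash

python3 -m jog '[[0,0,-1,0,0,0],[0,0,-2,0,0,0],[0,0,-2,0,0,0]]'
python3 -m jog '[[0,0,-1,0,0,0],[0,0,-2,0,0,0],[0,0,-2,0,0,0]]'
python3 - <<'E'
from h import *
st()
E
```

```text
time_s: 7.63
tool_pos: [0.4954, 0.1506, 0.0935]
tool_rot: [-0.0, 0.128, 0.992, -0.0]
wrist_force: [-0.6, 0.1, -0.8]
width: 0.0139
time_s: 7.88
tool_pos: [0.4954, 0.1506, 0.0915]
tool_rot: [-0.0, 0.128, 0.992, -0.0]
wrist_force: [0.2, -0.6, -1.7]
width: 0.0138
t 7.88 pos [495.4 150.6  91.5] yawY 75.29 tilt [-2.e-04 -1.e-04 -1.e+00] F [ 0.2 -0.6 -1.7] T [ 0.    0.08 -0.03] w 13.8 j [ 0.27  0.47  1.95 -0.    0.73 -1.04]
```

```bash

python3 -m jog '[[0,0,-1,0,0,0],[0,0,-2,0,0,0],[0,0,-3,0,0,0],[0,0,-4,0,0,0],[0,0,-4,0,0,0]]'
python3 -c "
from h import *
st()"
python3 -m jog '[[0,0,-0.7,0,0,0],[0,0,-1.4,0,0,0],[0,0,-2,0,0,0],[0,0,-2,0,0,0]]'
python3 - <<'E'
from h import *
st()
g=grab_frame("side"); save("s5",crop(g,205,275,100,180,7))
E
```

```text
time_s: 8.3
tool_pos: [0.4953, 0.1506, 0.0874]
tool_rot: [-0.0, 0.128, 0.992, -0.0]
wrist_force: [-0.7, 0.2, -1.0]
width: 0.0141
t 8.3 pos [495.3 150.6  87.4] yawY 75.29 tilt [-3.e-04 -1.e-04 -1.e+00] F [-0.7  0.2 -1. ] T [0.05 0.   0.01] w 14.1 j [ 0.27  0.47  1.95 -0.    0.72 -1.04]
time_s: 8.63
tool_pos: [0.4954, 0.1506, 0.0855]
tool_rot: [-0.0, 0.128, 0.992, -0.0]
wrist_force: [0.2, -0.3, -1.5]
width: 0.0138
t 8.63 pos [495.4 150.6  85.5] yawY 75.29 tilt [-2.e-04 -1.e-04 -1.e+00] F [ 0.2 -0.3 -1.5] T [-0.04  0.03  0.  ] w 13.8 j [ 0.27  0.48  1.95 -0.    0.71 -1.04]
```

View pics/s5.png

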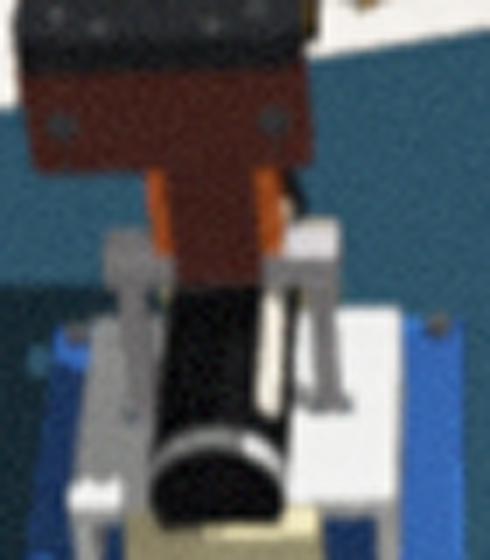

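Both legs now pass into the slots with no force. The last stretch gets pressed in small steps.

```bash

for i in 1 2 3; do python3 -m jog '[[0,0,-0.5,0,0,0],[0,0,-1,0,0,0],[0,0,-1,0,0,0]]' | grep -E "pos|force"; done
python3 -c "
from h import *
st()"
```

```text
tool_pos: [0.4954, 0.1506, 0.0846]
wrist_force: [-0.7, 0.1, -1.0]
tool_pos: [0.4955, 0.1506, 0.0838]
wrist_force: [-0.9, 0.5, 1.3]
tool_pos: [0.4955, 0.1506, 0.0831]
wrist_force: [-1.9, -0.2, 5.4]
t 9.43 pos [495.5 150.6  83.1] yawY 75.29 tilt [ 2.e-04  0.e+00 -1.e+00] F [-1.9 -0.2  5.4] T [-0.06  0.34  0.02] w 13.5 j [ 0.27  0.48  1.95 -0.    0.71 -1.04]
```

Contact with the can at about 84 mm, reading roughly 6 N and compliant. Continuing.

```bash

python3 -m jog '[[0,0,-0.5,0,0,0],[0,0,-1,0,0,0],[0,0,-1,0,0,0]]' | grep -E "pos|force"
python3 -m jog '[[0,0,-0.5,0,0,0],[0,0,-1,0,0,0],[0,0,-1,0,0,0]]' | grep -E "pos|force"
python3 -c "
from h import *
st()"
```

```text
tool_pos: [0.4955, 0.1506, 0.0821]
wrist_force: [-2.7, -1.0, 4.6]
tool_pos: [0.4956, 0.1506, 0.0811]
wrist_force: [-2.4, -1.4, 5.5]
t 9.93 pos [495.6 150.6  81.1] yawY 75.29 tilt [ 3.e-04  1.e-04 -1.e+00] F [-2.4 -1.4  5.5] T [-0.08  0.28 -0.04] w 13.8 j [ 0.27  0.49  1.95 -0.    0.7  -1.04]
```

```bash

python3 -m jog '[[0,0,-0.5,0,0,0],[0,0,-1,0,0,0],[0,0,-1,0,0,0]]' | grep -E "pos|force"
python3 -m jog '[[0,0,-0.3,0,0,0],[0,0,-0.6,0,0,0],[0,0,-0.6,0,0,0]]' | grep -E "pos|force"
python3 -c "
from h import *
st()"
```

```text
tool_pos: [0.4956, 0.1506, 0.0801]
wrist_force: [-2.1, -0.2, 6.9]
tool_pos: [0.4956, 0.1506, 0.0795]
wrist_force: [-1.0, -1.5, 5.6]
t 10.43 pos [495.6 150.6  79.5] yawY 75.29 tilt [ 3.e-04  1.e-04 -1.e+00] F [-1.  -1.5  5.6] T [-0.1   0.33 -0.02] w 13.8 j [ 0.27  0.49  1.95 -0.    0.7  -1.04]
```

```bash

for i in 1 2 3; do python3 -m jog '[[0,0,-0.2,0,0,0],[0,0,-0.4,0,0,0],[0,0,-0.4,0,0,0]]' | grep -E "pos|force"; done
python3 -c "
from h import *
st()"
```

```text
tool_pos: [0.4956, 0.1506, 0.0792]
wrist_force: [-1.7, -0.3, 6.7]
tool_pos: [0.4956, 0.1506, 0.0788]
wrist_force: [-1.6, -1.0, 6.6]
tool_pos: [0.4956, 0.1506, 0.0785]
wrist_force: [-2.7, -1.0, 7.5]
t 11.18 pos [495.6 150.6  78.5] yawY 75.29 tilt [ 2.e-04  1.e-04 -1.e+00] F [-2.7 -1.   7.5] T [-0.09  0.46 -0.03] w 13.9 j [ 0.27  0.49  1.95 -0.    0.7  -1.04]
```

```bash

for i in 1 2 3; do python3 -m jog '[[0,0,-0.2,0,0,0],[0,0,-0.4,0,0,0],[0,0,-0.4,0,0,0]]' | grep -E "pos|force"; done
python3 -c "
from h import *
st()"
```

```text
tool_pos: [0.4956, 0.1506, 0.0784]
wrist_force: [-4.0, -0.3, 12.0]
tool_pos: [0.4956, 0.1506, 0.0784]
wrist_force: [-4.0, -1.4, 15.9]
tool_pos: [0.4956, 0.1507, 0.0783]
wrist_force: [-6.3, -1.4, 20.1]
t 11.93 pos [495.6 150.7  78.3] yawY 75.29 tilt [ 5.e-04  1.e-04 -1.e+00] F [-6.3 -1.4 20.1] T [-0.36  1.03 -0.02] w 14.2 j [ 0.27  0.49  1.95 -0.    0.7  -1.04]
```

Hard stop at TCP z 78.4 (expected about 78.7): the force climbed to 21 N with no further movement. I'll ease off, open, and check.

```bash

python3 -m jog '[[0,0,0.8,0,0,0],[0,0,1.5,0,0,0],[0,0,1.5,0,0,0]]'
python3 -m jog '[[0,0,0,0,0,0],[0,0,0,0,0,0],[0,0,0,0,0,0],[0,0,0,0,0,0],[0,0,0,0,0,0]]' 0.7
python3 -m jog '[[0,0,0,0,0,0],[0,0,0,0,0,0],[0,0,0,0,0,0],[0,0,0,0,0,0],[0,0,0,0,0,0]]'
python3 - <<'E'
from h import *
st()
g=grab_frame("side"); save("s6",crop(g,195,285,90,180,6))
E
```

```text
time_s: 12.18
tool_pos: [0.4956, 0.1506, 0.0785]
tool_rot: [0.0, 0.128, 0.992, 0.0]
wrist_force: [-1.8, -0.3, 7.0]
width: 0.0138
time_s: 12.6
tool_pos: [0.4954, 0.1506, 0.078]
tool_rot: [-0.0, 0.128, 0.992, -0.0]
wrist_force: [-0.5, 0.0, -0.0]
width: 0.0436
time_s: 13.02
tool_pos: [0.4955, 0.1506, 0.0782]
tool_rot: [0.0, 0.128, 0.992, 0.0]
wrist_force: [0.4, -0.0, 0.0]
width: 0.0614
t 13.02 pos [495.5 150.6  78.2] yawY 75.29 tilt [ 0.  0. -1.] F [ 0.4 -0.   0. ] T [-0.06  0.01 -0.01] w 61.4 j [ 0.27  0.49  1.95  0.    0.7  -1.04]
```

View pics/s6.png

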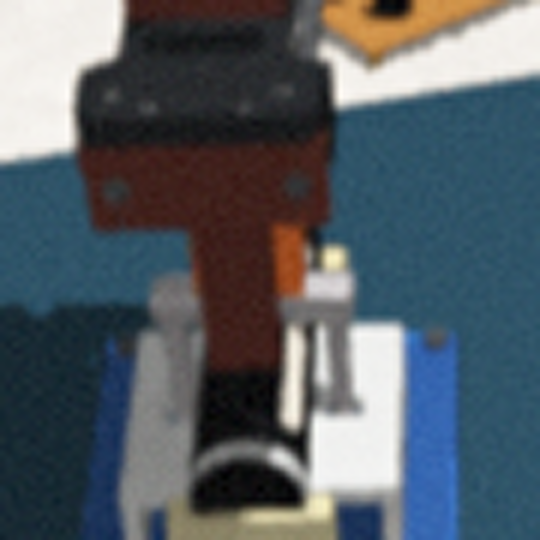

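The fingers are open and clear of the block, and the clamp is standing in the slots. Retreating straight up.

```bash

python3 -m jog '[[0,0,6,0,0,0],[0,0,20,0,0,0],[0,0,45,0,0,0],[0,0,75,0,0,0],[0,0,105,0,0,0]]'
python3 -m jog '[[0,-25,30,0,0,0],[0,-60,60,0,0,0],[0,-95,75,0,0,0],[0,-130,75,0,0,0],[0,-165,75,0,0,0]]'
python3 -m jog '[[0,0,0,0,0,0],[0,0,0,0,0,0]]'
python3 - <<'E'
from h import *
st()
f=grab_frame("top"); g=grab_frame("side")
save("s7",crop(g,195,285,100,200,6)); save("t7",crop(f,185,295,180,270,7)); save("t7full",f["color"])
np.savez("top7.npz",**f);np.savez("side7.npz",**g)
E
```

```text
time_s: 13.48
tool_pos: [0.4949, 0.1505, 0.1843]
tool_rot: [-0.001, 0.128, 0.992, -0.0]
wrist_force: [1.0, 0.3, 0.4]
width: 0.0615
time_s: 13.9
tool_pos: [0.496, -0.0159, 0.2605]
tool_rot: [0.002, 0.128, 0.992, 0.0]
wrist_force: [1.6, 0.1, -0.4]
width: 0.0616
time_s: 14.07
tool_pos: [0.4953, -0.0159, 0.2587]
tool_rot: [0.0, 0.13, 0.992, 0.0]
wrist_force: [-0.3, 0.3, 0.7]
width: 0.0615
t 14.07 pos [495.3 -15.9 258.7] yawY 75.08 tilt [ 7.e-04  1.e-04 -1.e+00] F [-0.3  0.3  0.7] T [-0.05 -0.   -0.02] w 61.5 j [-0.06  0.19  1.88  0.    1.08 -1.37]
```

View pics/s7.png

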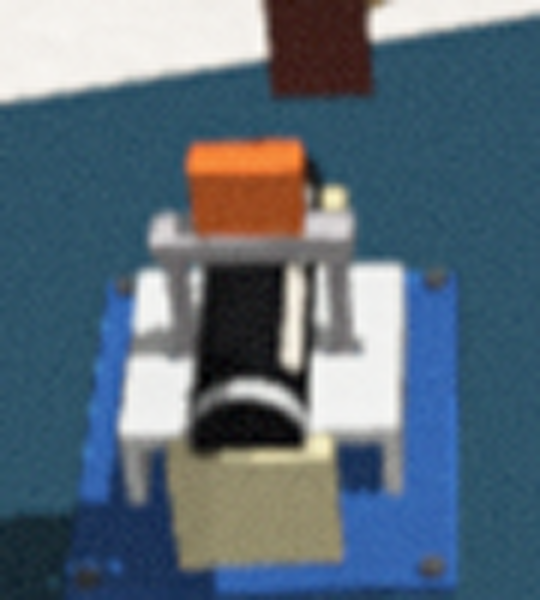

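View pics/t7.png

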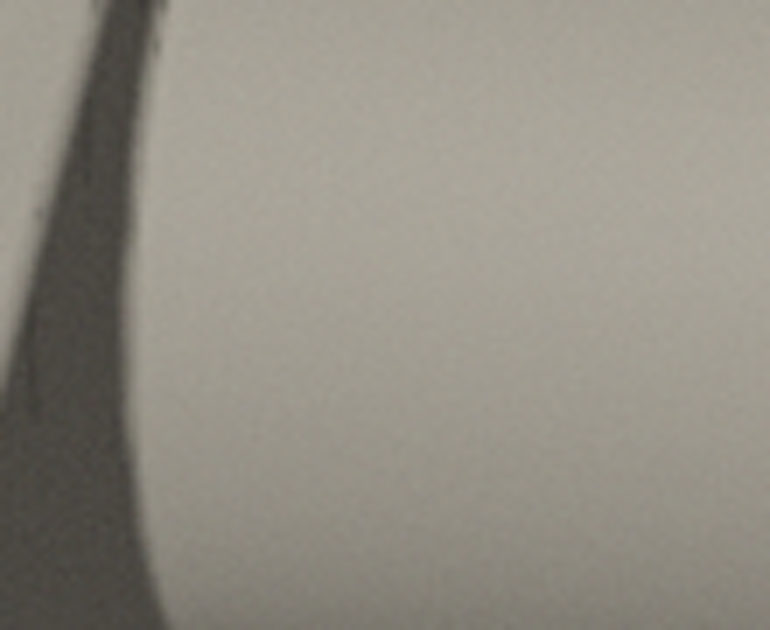

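View pics/t7full.png

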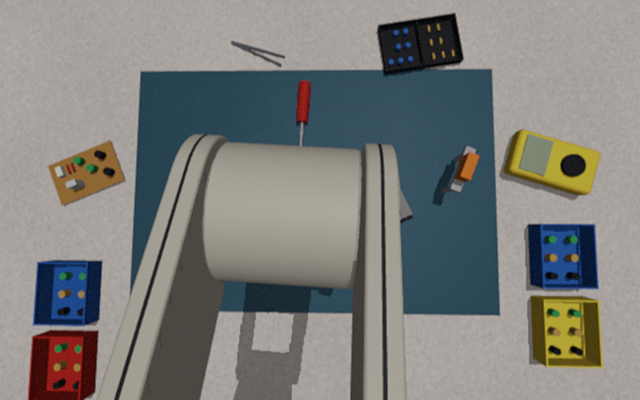

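The side crop shows the clamp standing level across the can at (250,240) with both legs through the plate. The top camera is blocked by the arm, so I'll check heights by depth in the side view.

```bash
python3 - <<'E'
from h import *
g=dict(np.load("side7.npz"))
P=lambda u,v:np.round(1e3*dep(g,195+u/6-.4,100+v/6-.4),1)
print("block top (exp 108)",[P(u,v) for u in(205,245,290) for v in(152,158)])
print("bridge top L/R (exp 82)",P(168,222),P(178,226),P(325,220),P(340,222))
print("plate (exp 34)",P(150,400),P(380,330), "rackclamp ref")
print("can near",P(235,320),P(240,345))
E
```

```text
block top (exp 108) [array([485.5, 153.4, 109.6]), array([484.9, 150.6, 109.3]), array([496.8, 148.1, 110.7]), array([496.6, 147.6, 108.9]), array([510.3, 146.4, 109.1]), array([510. , 145.4, 107.6])]
bridge top L/R (exp 82) [472.  158.1  83.1] [475.1 159.3  80. ] [519.3 147.4  81. ] [523.5 144.9  81.1]
plate (exp 34) [456.5 134.8  33.7] [533.2 143.4  37.3] rackclamp ref
can near [483.7 117.3  72. ] [482.9 106.5  70.6]
```

Block top is about 108–109 mm, bridge top about 81 mm and can top about 72 mm, so it is fully home and level. Handing in.

```bash
python3 -c "
from h import *
st(); print(finish_job())"
```

```text
t 14.17 pos [495.3 -14.1 258.3] yawY 75.26 tilt [-1.e-04  3.e-04 -1.e+00] F [ 0.  -0.1  0.5] T [-0.04 -0.   -0.  ] w 61.2 j [-0.05  0.19  1.88  0.    1.08 -1.37]
the job is handed in; nothing more can be done
None
```

The clamp is in place: both legs are through the bracket slots, the capacitor is pushed fully down, and the gripper has let go. I handed the job in at 14.2 s.

- **Insertion:** I took the middle-sized clamp out of the rack and lined its legs up with the slots from the camera pictures. They went through the plate on the first try, with no contact force.
- **Pressing:** The capacitor moved down with about 7–9 N on the wrist. It reached its hard stop at TCP z 78.4 mm (expected about 78.7), where the reading rose to about 21 N, and I then eased off and released. In the last 1 mm the sideways force reached about 6 N.
- **Last checks:** Side-camera depth gave these heights:

| Surface | Measured (mm) | Expected (mm) |
|---|---|---|
| Grip block top | 108–111 | 108 |
| Bridge top | 80–83 | 82 |
| Capacitor top | 71–72 | 72 |

- **Not confirmed:** The arm blocked the top camera at the end, so only the side view confirms the final seating. One of the two plate depth points read 37 mm instead of 34. I put that down to depth noise, or the point lying next to a leg, and did not look into it further. I also did not check all the other items on the mat again at the end; no move went near them except the clamp's own rack.

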